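# Seat a glass rod in the sprung V-block and hold it for scoring

## Task

Without lifting or tipping it, slide the white nail pot from the grey ring sideways until it stands wholly inside the green ring and let go of it; then gently lay the amber glass rod in the V of the blue sprung block, centred lengthwise, and press it down onto both faces until the cradle has sunk about half way (never dropping or banging the glass). Finish while still holding it pressed there, with the cradle short of bottoming, so that I can score the rod; leave the other things on the bench where they are.

Things in the scene. Friction and masses are not known exactly. Their poses are not given: they have to be found in the camera images.
- rod: amber glass rod, a plain cylinder 26 mm in diameter and 180 mm long, about 0.24 kg; origin at its middle on its axis, x along its axis (either way round is the same, and it may have rolled about x). It starts lying in the wooden rod rest. Let loose in the V it settles onto both faces by itself; pinched even 1 mm off the V's centre plane it may bear on one face only
- rod_rest: fixed light wooden rest, base 170 x 56 x 10 mm with two small V saddles, each 16 mm long, 65 mm either side of its middle; origin under its centre, x along the rod it carries. The rod's axis lies 45 mm above the table in it; between the saddles, over 114 mm, there is only the 10 mm base under the rod, so fingers can go down either side of the rod there
- vblock: fixed dark steel base (150 x 64 x 12 mm) of the sprung V-block; origin under its centre, x along the V. The 90 degree V opens upward on a blue cradle 128 mm long, 60 mm wide. In its middle a cross slot, 60 mm long in x, open down to the blue floor plate 36 mm above the table, lets fingers go down beside the rod; each half V is 34 mm long, 68 mm high, 45 mm wide
- seat (a point): point on the sinking cradle in the middle of the V: the middle of a well-seated rod lies here. 70 mm above the table while the cradle is up, and it sinks with the cradle. Its axes are those of vblock; the two bare aluminium faces of the V lie left (+y) and right (-y) of it at 45 degrees, in two pieces each
- cradle (a joint): how far the blue cradle has sunk, m: 0 up (with or without the rod's own weight on it), 0.012 bottomed. It is pushed up by springs: it begins to sink at a load of about 4 N (the rod's weight included), and each further millimetre takes about 1 N, so half way down is about 10 N
- pot: small straight-sided white ceramic pot, 56 mm outside diameter, 70 mm high, wall 5 mm, part filled with nails to 45 mm height, about 0.35 kg; origin under its centre. It starts on the grey ring, in the way of the rod's end at the near (-x) end of the V-block, 16 mm from the cradle's end
- mark_start: grey ring painted flat on the table, 92 mm outside and 80 mm inside diameter: where the pot starts, 108 mm from the V-block's centre towards its -x; origin at its centre
- mark_park: green ring painted flat on the table, 92 mm outside and 80 mm inside diameter, the pot's parking place; origin at its centre
- nail_bowl: terracotta bowl of nails, 104 mm across, 34 mm high, loose bystander; origin under its centre
- hammer: hammer lying down, 240 mm long, loose bystander
- tool_crock: white ceramic crock 72 mm across, 90 mm high, with handles standing up to 175 mm high in it, loose bystander; origin under its centre
- pliers: red-handled pliers lying down, about 150 mm long, loose bystander
- glass_stack: stack of four yellow and amber glass sheets, about 110 x 85 x 12 mm, loose bystander
- lead_knife: lead knife with dark wooden handle lying down, about 165 mm long, loose bystander
There are look-alikes about, which are no part of the job. There is more than one size of the rod; the one meant has the size given above. There is more than one size of the pot; the job needs the larger.

How it is judged:
On the way, in this order (a step that is already met when the one before it is completed fails the run):
1. the pot has been slid into the green ring and let go (horizontal distance between pot and mark_park below 0.012 m and height (world z) of pot below 0.004 m and angle between pot's own z axis and vertical below 0.1 rad and linear speed of pot below 0.02 m/s and contact force between the fingers and pot below 0.1 N), for 0.2 s.
2. the rod lies in the V, held pressed onto both faces with the cradle sunk ((contact force between rod and cradle_c0 above 2 N or contact force between rod and cradle_c1 above 2 N) and (contact force between rod and cradle_c2 above 2 N or contact force between rod and cradle_c3 above 2 N) and contact force between the fingers and rod above 3 N and value of joint cradle between 0.003 and 0.0105 m and angle between the x axis of rod and the x axis of vblock, either way round below 0.06 rad and x of rod in the frame of vblock between -0.015 and 0.015 m and y of rod in the frame of seat between -0.004 and 0.004 m and z of rod in the frame of seat below 0.004 m and contact force between rod and pot below 0.1 N and linear speed of rod below 0.02 m/s), for 0.3 s.
At the end, for the whole second after the job is handed in: Pot upright, let go, within 12 mm of the green ring's centre; rod at rest along the V (0.06 rad, 15 mm lengthwise, 4 mm across and in height), each face loaded over 2 N, fingers on the rod over 3 N, cradle sunk 3 to 10.5 mm (all of step 1 and all of step 2); the arm keeps its last pose, push and grip.
It fails at once if the pot is lifted (over 8 mm) (height (world z) of pot above 0.008 m).
It fails at once if the pot is tipped (angle between pot's own z axis and vertical above 0.2 rad).
It fails at once if the rod is banged or pressed hard into the block (over 40 N) (contact force between rod and vblock above 40 N).
It fails at once if the rod is dropped or laid low on the table (height (world z) of rod below 0.03 m).
It fails at once if a bystander is moved over 30 mm (distance of any of nail_bowl, hammer, tool_crock, pliers, glass_stack, lead_knife from where it was at the start of the episode above 0.03 m).
It also fails if it takes over 61 s, if anything falls off the work surface, if the arm or the gripper's body presses on something with over 40 N, if the wrist force passes 120 N, or if a joint passes its speed limit or range.

## Robot

A 7-joint arm with a two-finger parallel gripper is mounted at the origin on the work surface. World frame = base frame: x ahead of the robot, y to its left, z up, the work surface at z = 0. Lengths are in m, angles in rad, forces in N, time in s.
With the tool pointing down it reaches from about 0.4 to 0.75 m from the base axis. Payload 19.5 kg.
Tool frame: the origin (TCP) lies at the very end of the fingers, on their centre line; the grasp point (between the pads) lies 19 mm behind it; z points along the fingers, y is the direction in which the jaws open and shut (so a half turn about z gives the same grasp; the last joint's range is limited). The gripper opens to 85 mm and grips with 20 to 120 N. Pads are 22 mm wide; open, the fingers measure 114 mm over their backs; the gripper's body (76 mm by 85 mm) begins 54 mm behind the grasp point. The pads swing forward as they close: fully open they stand 13 mm farther back than shut.
Start: joints at [1.14, 0.707, -0.028, 1.485, 0.022, 0.951, -0.075], TCP at [0.218, -0.532, 0.231] pointing down, gripper open.
Joint ranges: [-2.71, 2.71], [-0.32, 2.16], [-1.57, 1.52], [0, 2.45], [-1.46, 4.6], [0, 2.02], [-2.83, 2.83]. Speed limits (rad/s): [1.89, 1.89, 2.57, 2.57, 3.01, 3.01, 3.01].

## Interface

Orientations are given as a rotation vector (axis times angle).
In Python, from bench import observe, eyes, env gives the robot as it stands.
- The arm moves only by the shell command python3 -m pendant 'ROWS' [OPENING] [FORCE]. ROWS is text: rows parted by semicolons, each of 6 numbers parted by spaces: the shift along the tool's x, y, z in cm, then the turn, a rotation vector about the tool's x, y, z in degrees. A call has 1 to 20 rows; each row is the pose to reach, as a shift and turn from the pose commanded when the call began, along the tool's axes at that moment; what a row does not reach only later rows make up. A row lasts 1/10 s, in which the tool goes at most 50 mm and 8.59 degrees, less where a joint would pass 70% of its speed; a pose out of reach is approached as far as the arm can. A call with a gripper value outside its range is refused whole. OPENING is the opening, from 0 (shut) to 1 (fully open), set as the call begins (- or left out, the last holds). The fingers move at their own pace and stop on an object; FORCE is the grip in N (left out, the last holds). Time passes only in rows, so rows that repeat a pose let the fingers close. It gives the time, the measured TCP pose, the force and the opening at its end, in the units of the state.
- observe(): the state, without advancing time (a new reading comes with each control period).
- eyes.camera(name): name is "scene" or "top"; returns the picture (384x512x3 uint8, red, green, blue); there is no depth.
- eyes.camera_model(name): a dict with "intrinsics" (3x3 intrinsics, pixels), "dist_coeffs" ([k1, k2, p1, p2, k3] as OpenCV has them; the pictures are not rectified), "world_to_cam" (4x4, takes a point from world to camera coordinates). Camera axes: x right, y up, looking along -z (the intrinsics and any distortion apply to the point x, -y, -z); pixel columns grow to the right and rows downward; lengths in m; the calibration is good to about 2 mm. A picture is of the moment at which its call begins. camera_model takes no time and is no camera call.
- env.close_job(): hands the job in, once; it reports no verdict.
The state is a dict: "clock": time; "q": joint angles; "dq": joint speeds; "joint_efforts": joint torques, N m; "ee_pos": TCP position; "eef_rot": TCP orientation; "ft_force": force on the tool from outside, world axes, zero at the start; "torque": the same for the moment, N m; "gripper_width": finger opening in m.
Only numpy, scipy, OpenCV 4.12 (cv2) and the standard library are available. Lean on these libraries where they do the work, as an engineer would, in place of code of your own. Each camera call takes 0.05 s, during which the arm holds its last target. There are 200 camera calls.

## Working session

There is one attempt and no reset: what is moved stays moved. The work goes in short steps, Python scripts to look and compute and a shell command to move; the robot and the scene stay as the last step left them, time stands still between calls to the robot, and variables do not carry over. Pictures are saved under pics/ and viewed, about 8 in all and at most 12, crops included, and the job is handed in when it is done.

```bash
ls; mkdir -p pics
python3 - <<'E'
from bench import observe, eyes, env
import cv2,numpy as np
for n in("top","scene"):
    im=eyes.camera(n); cv2.imwrite(f"pics/{n}0.png",im[:,:,::-1]); 
    m=eyes.camera_model(n); print(n,{k:np.round(v,4).tolist() for k,v in m.items()})
s=observe(); print({k:np.round(v,3).tolist() for k,v in s.items()})
E
```

```text
pics
top {'intrinsics': [[454.8915, 0.0, 263.3459], [0.0, 454.8915, 183.8374], [0.0, 0.0, 1.0]], 'dist_coeffs': [-0.0759, 0.0, 0.0, 0.0, 0.0], 'world_to_cam': [[-0.0276, -0.9996, -0.0018, 0.0113], [0.9941, -0.0277, 0.105, -0.5306], [-0.105, 0.0011, 0.9945, -1.2269], [0.0, 0.0, 0.0, 1.0]]}
scene {'intrinsics': [[453.0195, 0.0, 260.2117], [0.0, 453.0195, 189.9463], [0.0, 0.0, 1.0]], 'dist_coeffs': [0.0162, 0.0, 0.0, 0.0, 0.0], 'world_to_cam': [[-0.8597, 0.5108, 0.0071, 0.4503], [-0.2574, -0.445, 0.8577, 0.0725], [0.4412, 0.7356, 0.5141, -1.5262], [0.0, 0.0, 0.0, 1.0]]}
{'clock': 0.1, 'q': [1.14, 0.707, -0.028, 1.485, 0.022, 0.951, -0.075], 'dq': [-0.001, -0.001, -0.0, -0.001, 0.001, 0.0, -0.0], 'joint_efforts': [0.003, -88.429, 1.237, -23.645, 0.017, 0.005, -0.0], 'ee_pos': [0.218, -0.532, 0.231], 'eef_rot': [-3.081, -0.607, 0.0], 'ft_force': [-1.074, 0.766, 1.29], 'torque': [-0.009, -0.043, -0.02], 'gripper_width': 0.085}
```

View pics/top0.png

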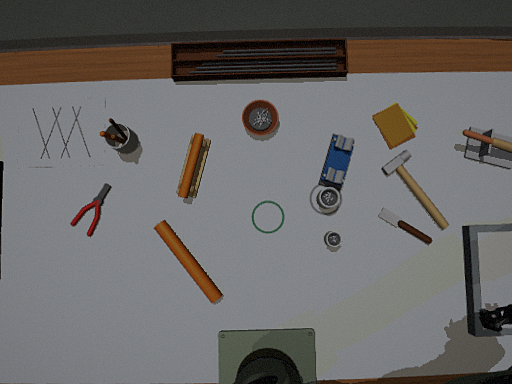

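View pics/scene0.png

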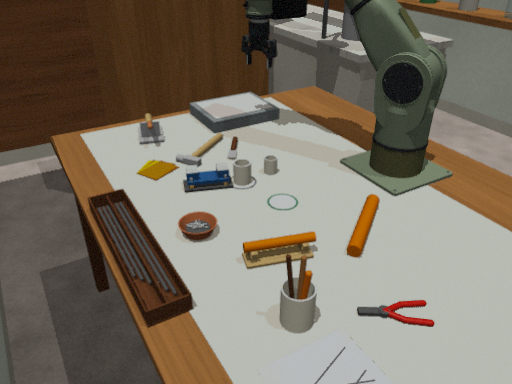

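Candidates, from the top view:
- **Rods:** the one in the wooden rest at (193,165) is the rod meant. The larger loose rod at (188,262) is the look-alike.
- **Pots:** the one on the grey ring at (327,199) is the larger. The small one at (333,240) is the look-alike.
- **V-block:** (337,160).
- **Green ring:** (268,217).

Next I'll measure these and check the choice in one close crop.

```bash
cat > h.py <<'E'
import numpy as np,cv2
from bench import observe, eyes, env
def grab(n,f=None):
    im=np.ascontiguousarray(eyes.camera(n)[:,:,::-1])
    if f: cv2.imwrite(f,im)
    return im
def cast(n,px,z):
    m=eyes.camera_model(n);K=np.array(m["intrinsics"]);W=np.array(m["world_to_cam"])
    u=cv2.undistortPoints(np.array(px,float).reshape(-1,1,2),K,np.array(m["dist_coeffs"])).reshape(-1,2)
    d=np.c_[u[:,0],-u[:,1],-np.ones(len(u))]@W[:3,:3]; c=-W[:3,:3].T@W[:3,3]
    return c+d*((z-c[2])/d[:,2])[:,None]
def proj(n,P):
    m=eyes.camera_model(n);K=np.array(m["intrinsics"]);W=np.array(m["world_to_cam"])
    C=np.atleast_2d(P)@W[:3,:3].T+W[:3,3]; C=C*[1,-1,-1]
    return cv2.projectPoints(C,np.zeros(3),np.zeros(3),K,np.array(m["dist_coeffs"]))[0].reshape(-1,2)
def pts(mask,box):
    x0,y0,x1,y1=box; ys,xs=np.nonzero(mask[y0:y1,x0:x1]); return np.c_[xs+x0,ys+y0].astype(float)
def circ(p):
    A=np.c_[2*p[:,:2],np.ones(len(p))]; s=np.linalg.lstsq(A,(p[:,:2]**2).sum(1),rcond=None)[0]
    return s[:2],np.sqrt(s[2]+s[:2]@s[:2])
def rect(p): return cv2.minAreaRect((p[:,:2]*1000).astype(np.float32))
E
cat > m.py <<'E'
from h import *
im=cv2.imread("pics/top0.png"); h=cv2.cvtColor(im,cv2.COLOR_BGR2HSV)
g=cv2.inRange(h,(40,80,40),(90,255,255)); P=cast("top",pts(g,(240,190,300,245)),0); print("green",circ(P),len(P))
o=cv2.inRange(h,(5,190,120),(20,255,255))
print("rod",rect(cast("top",pts(o,(170,125,220,205)),0.045)))
print("big",rect(cast("top",pts(o,(140,210,230,310)),0.015)))
b=cv2.inRange(h,(100,120,40),(125,255,255)); print("blue",rect(cast("top",pts(b,(310,125,365,195)),0.04)))
crop=lambda x0,y0,x1,y1,s:cv2.resize(im[y0:y1,x0:x1],None,fx=s,fy=s,interpolation=cv2.INTER_CUBIC)
A=crop(300,120,370,255,4.4);B=crop(165,120,235,255,4.4)
cv2.imwrite("pics/crop0.png",np.hstack([A,B]))
E
python3 m.py
```

```text
green (array([ 0.44111296, -0.01252301]), np.float64(0.042979657946307044)) 132
rod ((587.7957763671875, 196.1201171875), (17.54417610168457, 177.75436401367188), 74.23987579345703)
big ((323.77618408203125, 213.0154266357422), (261.751708984375, 25.395702362060547), 36.452789306640625)
blue ((589.860595703125, -209.67918395996094), (60.1115608215332, 130.36798095703125), 71.35120391845703)
```

View pics/crop0.png

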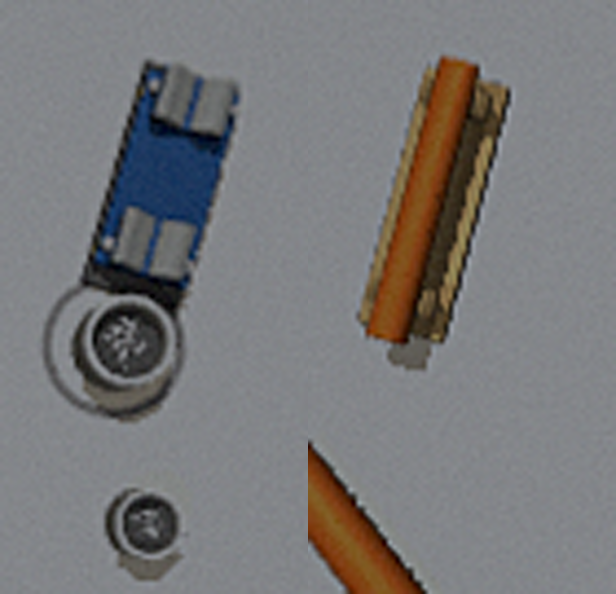

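The crop shows the pot at crop (129,341) on the grey ring against the V-block, clearly bigger than the one at (145,522). The slimmer, shorter rod lies in the saddled rest and the big one lies loose, so both choices hold. One refining measurement follows.

```bash
cat > m2.py <<'E'
from h import *
from scipy.spatial.transform import Rotation as R
im=cv2.imread("pics/top0.png"); h=cv2.cvtColor(im,cv2.COLOR_BGR2HSV)
sc=cv2.imread("pics/scene0.png"); hs=cv2.cvtColor(sc,cv2.COLOR_BGR2HSV)
def axis(n,hh,box,z,lo=(4,200,50),hi=(16,255,255)):
    m=cv2.inRange(hh,lo,hi); m=cv2.morphologyEx(m,cv2.MORPH_OPEN,np.ones((3,3)))
    r=rect(cast(n,pts(m,box),z)); print(n,"rod",np.round(r[0],1),np.round(r[1],1),round(r[2],1))
axis("top",h,(170,125,220,205),0.045); axis("scene",hs,(235,225,325,255),0.045)
C=lambda L:np.array(L)/4.4+[300,120]-0.5+0.5/4.4
up=[(175,66),(238,82),(222,137),(153,118)];lo=[(132,207),(196,224),(183,280),(115,262)]
a,b=[cast("top",[C(q).mean(0)],0.066)[0,:2] for q in(up,lo)]
print("V",(a+b)/2,np.degrees(np.arctan2(*(a-b)[::-1])),np.linalg.norm(a-b))
print("pot",circ(cast("top",C([(88,341),(170,343),(129,297),(129,383),(100,312),(158,312),(100,371),(158,372)]),0.07)))
print("greyring",circ(cast("top",C([(47,341),(65,300),(62,391),(100,412),(135,416),(178,374)]),0)))
for n,hh,bx in(("top",h,(310,125,365,195)),("scene",hs,(175,160,240,195))):
    m=cv2.inRange(hh,(100,100,30),(125,255,255)); r=rect(cast(n,pts(m,bx),0.036)); print(n,"blue",r)
s=observe(); print(np.round(R.from_rotvec(s["eef_rot"]).as_matrix(),3))
cv2.imwrite("pics/crop1.png",cv2.resize(sc[150:280,170:330],None,fx=4.5,fy=4.5,interpolation=cv2.INTER_CUBIC))
E
python3 m2.py
```

```text
top rod [586.9 194.5] [ 24.4 175.7] 74.3
scene rod [588.8 201. ] [ 20.6 179.8] 73.5
V [ 0.58929327 -0.21134992] -18.33470678553143 0.09230912349744959
pot (array([ 0.48608783, -0.17697893]), np.float64(0.025347443183478067))
greyring (array([ 0.48705497, -0.17803098]), np.float64(0.04394006374852607))
top blue ((590.4785766601562, -210.35125732421875), (60.306114196777344, 130.7899169921875), 71.35121154785156)
scene blue ((593.6111450195312, -197.99159240722656), (77.39186096191406, 128.94140625), 70.99439239501953)
[[ 0.925  0.379 -0.   ]
 [ 0.379 -0.925  0.001]
 [-0.    -0.001 -1.   ]]
```

View pics/crop1.png

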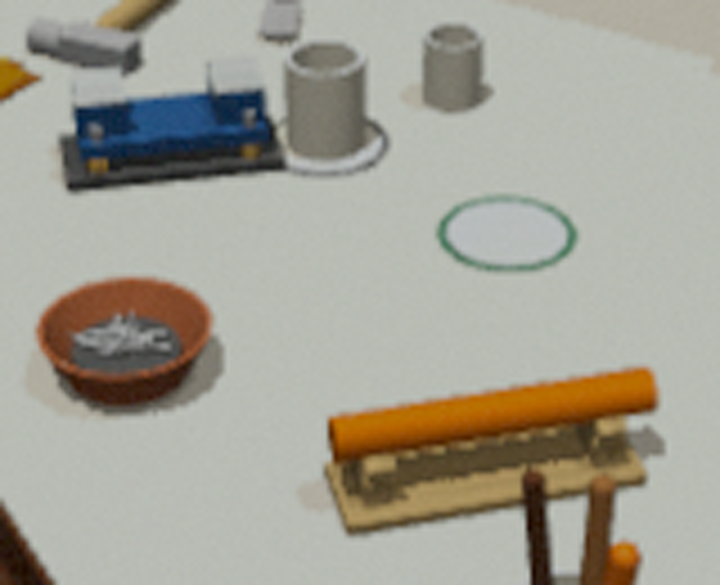

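Scene crop: the pot stands on the ring beside the block with the smaller pot behind it, and the rod lies in its rest. All of this agrees with the top view. Working values:
- **V centre:** (0.590,-0.2115), yaw -18.5°.
- **Pot:** (0.487,-0.177).
- **Rod:** (0.588,0.197), yaw -16°.

```bash
cat > go.py <<'E'
import sys
from h import *
from scipy.spatial.transform import Rotation as R
x,y,z,yaw=map(float,sys.argv[1:5]); s=observe()
T=R.from_rotvec(s["eef_rot"]); c,n=np.cos(np.radians(yaw)),np.sin(np.radians(yaw))
G=R.from_matrix([[c,n,0],[n,-c,0],[0,0,-1]])
print("pos",np.round(s["ee_pos"],4),"yaw",round(np.degrees(np.arctan2(*T.as_matrix()[1::-1,0])),2),"row",np.round(T.inv().apply(np.array([x,y,z])-s["ee_pos"])*100,2),np.round((T.inv()*G).as_rotvec(degrees=True),2),"F",np.round(s["ft_force"],1),"w",round(float(s["gripper_width"]),4),"t",s["clock"])
E
python3 go.py 0.487 -0.177 0.14 -18.5
```

```text
pos [ 0.2179 -0.5319  0.2309] yaw 22.28 row [ 38.36 -22.63   9.11] [-5.000e-02  2.000e-02  4.078e+01] F [-1.1  0.8  1.3] w 0.0854 t 0.1
```

```bash
python3 -m pendant '38.36 -22.63 5 0 0 40.8;38.36 -22.63 5 0 0 40.8;38.36 -22.63 5 0 0 40.8;38.36 -22.63 5 0 0 40.8;38.36 -22.63 5 0 0 40.8;38.36 -22.63 5 0 0 40.8;38.36 -22.63 5 0 0 40.8;38.36 -22.63 5 0 0 40.8;38.36 -22.63 5 0 0 40.8;38.36 -22.63 5 0 0 40.8;38.36 -22.63 5 0 0 40.8;38.36 -22.63 9.1 0 0 40.8;38.36 -22.63 9.1 0 0 40.8;38.36 -22.63 9.1 0 0 40.8;38.36 -22.63 9.1 0 0 40.8' 1 20; python3 go.py 0.487 -0.177 0.012 -18.5
```

```text
clock: 1.6
ee_pos: [0.4873, -0.178, 0.1417]
eef_rot: [3.1, -0.507, 0.002]
ft_force: [-0.7, 0.8, 0.5]
gripper_width: 0.0853
pos [ 0.4873 -0.178   0.1417] yaw -18.58 row [-0.08 -0.09 12.97] [ 0.   -0.07 -0.08] F [-0.7  0.8  0.5] w 0.0853 t 1.6
```

```bash
python3 -m pendant '-0.1 -0.1 4 0 0 0;-0.1 -0.1 8 0 0 0;-0.1 -0.1 11 0 0 0;-0.1 -0.1 12.5 0 0 0;-0.1 -0.1 12.9 0 0 0;-0.1 -0.1 12.9 0 0 0;-0.1 -0.1 12.9 0 0 0'; python3 -m pendant '0 0 0 0 0 0;0 0 0 0 0 0;0 0 0 0 0 0;0 0 0 0 0 0;0 0 0 0 0 0;0 0 0 0 0 0;0 0 0 0 0 0;0 0 0 0 0 0;0 0 0 0 0 0;0 0 0 0 0 0' 0.55 20;  python3 go.py 0.441 -0.0125 0.012 -18.5
```

```text
clock: 2.3
ee_pos: [0.4871, -0.1763, 0.0126]
eef_rot: [3.1, -0.506, 0.003]
ft_force: [-0.2, 1.0, -0.3]
gripper_width: 0.0854
clock: 3.3
ee_pos: [0.4868, -0.1763, 0.0121]
eef_rot: [3.1, -0.506, 0.002]
ft_force: [-1.5, -0.9, 10.8]
gripper_width: 0.0562
pos [ 0.4868 -0.1763  0.0121] yaw -18.53 row [-9.550e+00 -1.408e+01 -1.000e-02] [ 0.01 -0.07 -0.03] F [-1.5 -0.9 10.8] w 0.0562 t 3.3
```

```bash
python3 -m pendant '-0.3 -0.4 0 0 0 0;-0.9 -1.3 0 0 0 0;-1.6 -2.4 0 0 0 0;-2.3 -3.4 0 0 0 0;-3 -4.4 0 0 0 0;-3.7 -5.5 0 0 0 0;-4.4 -6.5 0 0 0 0;-5.1 -7.5 0 0 0 0;-5.8 -8.5 0 0 0 0;-6.5 -9.6 0 0 0 0;-7.2 -10.6 0 0 0 0;-7.9 -11.6 0 0 0 0;-8.6 -12.6 0 0 0 0;-9.1 -13.4 0 0 0 0;-9.4 -13.9 0 0 0 0;-9.55 -14.1 0 0 0 0;-9.55 -14.1 0 0 0 0;-9.55 -14.1 0 0 0 0'; python3 go.py 0.441 -0.0125 0.012 -18.5
python3 - <<'E'
from h import *
im=grab("scene"); cv2.imwrite("pics/slid.png",cv2.resize(im[110:250,190:350],None,fx=4.5,fy=4.5))
E
```

```text
clock: 5.1
ee_pos: [0.4418, -0.0124, 0.0121]
eef_rot: [3.1, -0.506, 0.004]
ft_force: [1.7, -2.3, 15.0]
gripper_width: 0.0563
pos [ 0.4418 -0.0124  0.0121] yaw -18.55 row [-0.07  0.04  0.01] [-0.01 -0.16 -0.05] F [ 1.7 -2.3 15. ] w 0.0563 t 5.1
```

View pics/slid.png

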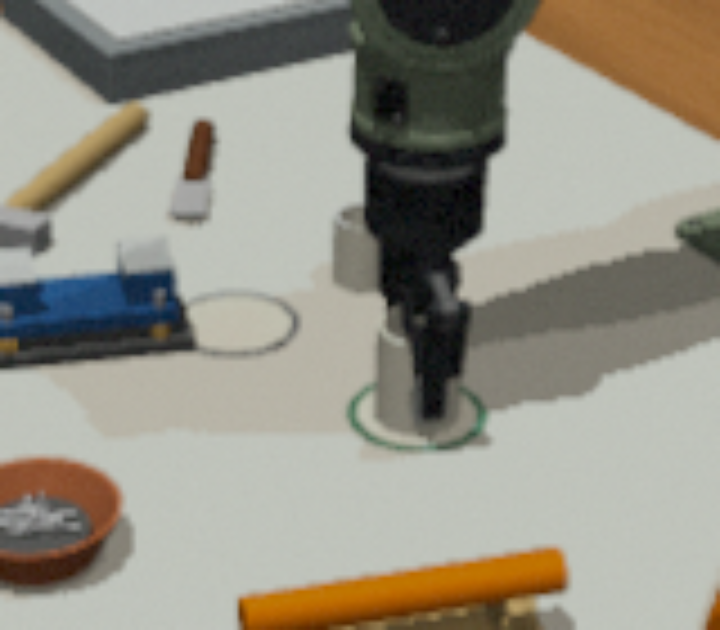

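The pot stands at crop (420,405), inside the green ring centred at (418,413), and the fingers are upright. Now I release and rise, then check.

```bash
python3 -m pendant '0 0 0 0 0 0;0 0 0 0 0 0;0 0 0 0 0 0;0 0 0 0 0 0;0 0 0 0 0 0;0 0 0 0 0 0;0 0 0 0 0 0;0 0 0 0 0 0;0 0 -1 0 0 0;0 0 -4 0 0 0;0 0 -9 0 0 0;0 0 -13 0 0 0;0 0 -16 0 0 0;0 0 -16 0 0 0' 1; python3 go.py 0.588 0.197 0.13 -16
```

```text
clock: 6.55
ee_pos: [0.4417, -0.0118, 0.175]
eef_rot: [-3.099, 0.505, -0.008]
ft_force: [0.2, 0.6, -0.4]
gripper_width: 0.0855
pos [ 0.4417 -0.0118  0.175 ] yaw -18.51 row [  7.23 -24.43   4.59] [-0.12 -0.28 -2.51] F [ 0.2  0.6 -0.4] w 0.0855 t 6.55
```

```bash
python3 -m pendant '1 -4 0 0 0 -0.5;2.5 -8 0 0 0 -1;3.5 -12 0 0 0 -2;5 -16 0 0 0 -2.5;6 -20 1 0 0 -2.5;6.8 -23 2 0 0 -2.5;7.2 -24.4 3.5 0 0 -2.5;7.2 -24.4 4.6 0 0 -2.5;7.2 -24.4 4.6 0 0 -2.5;7.2 -24.4 4.6 0 0 -2.5'; python3 go.py 0.5875 0.1965 0.026 -16
python3 - <<'E'
from h import *
im=grab("top","pics/top1.png"); 
P=proj("top",[[.441,-.0125,.07]])[0]; print(P)
A=cv2.resize(im[170:260,220:310],None,fx=4,fy=4,interpolation=cv2.INTER_CUBIC);B=cv2.resize(im[120:210,150:240],None,fx=4,fy=4,interpolation=cv2.INTER_CUBIC)
cv2.imwrite("pics/c2.png",np.hstack([A,B]))
E
```

```text
clock: 7.55
ee_pos: [0.5864, 0.1956, 0.1259]
eef_rot: [3.11, -0.44, -0.0]
ft_force: [-0.6, 0.5, 0.1]
gripper_width: 0.0857
pos [0.5864 0.1956 0.1259] yaw -16.09 row [ 0.08 -0.12  9.99] [ 0.01  0.   -0.09] F [-0.6  0.5  0.1] w 0.0857 t 7.55
[267.67669252 215.77699673]
```

View pics/c2.png

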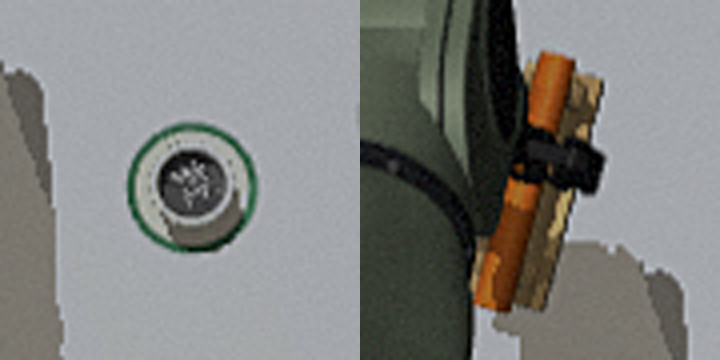

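The pot rim is centred at crop (194,187), about 3 mm from the ring's centre at (192,188). The gripper is over the middle of the rod. Now I descend and grip.

```bash
python3 -m pendant '0 -0.1 3 0 0 0;0.1 -0.1 6 0 0 0;0.1 -0.1 8.5 0 0 0;0.1 -0.1 9.7 0 0 0;0.1 -0.1 10 0 0 0;0.1 -0.1 10 0 0 0;0.1 -0.1 10 0 0 0'; python3 -m pendant '0 0 0 0 0 0;0 0 0 0 0 0;0 0 0 0 0 0;0 0 0 0 0 0;0 0 0 0 0 0;0 0 0 0 0 0;0 0 0 0 0 0;0 0 0 0 0 0;0 0 0 0 0 0;0 0 0 0 0 0;0 0 0 0 0 0;0 0 0 0 0 0;0 0 0 0 0 0;0 0 0 0 0 0' 0.2 30;  python3 go.py 0.5875 0.1965 0.16 -16
```

```text
clock: 8.3
ee_pos: [0.5884, 0.1973, 0.0266]
eef_rot: [-3.11, 0.438, -0.002]
ft_force: [0.3, 0.2, -0.2]
gripper_width: 0.0853
clock: 9.7
ee_pos: [0.5869, 0.1934, 0.0257]
eef_rot: [3.105, -0.441, -0.003]
ft_force: [-13.0, -19.5, 19.0]
gripper_width: 0.0251
pos [0.5869 0.1934 0.0257] yaw -16.15 row [ -0.04  -0.24 -13.43] [ 0.32  0.08 -0.15] F [-13.  -19.5  19. ] w 0.0251 t 9.7
```

```bash
python3 -m pendant '0 0 -0.3 0 0 0;0 0 -1 0 0 0;0 0 -3 0 0 0;0 0 -6 0 0 0;0 0 -9 0 0 0;0 0 -12 0 0 0;0 0 -14 0 0 0;0 0 -14.5 0 0 0;0 0 -14.5 0 0 0;0 0 -14.5 0 0 0';  python3 go.py 0.590 -0.2108 0.14 -18.4
```

```text
clock: 10.7
ee_pos: [0.5873, 0.1973, 0.1692]
eef_rot: [3.111, -0.438, -0.002]
ft_force: [-0.8, -0.0, -2.2]
gripper_width: 0.0251
pos [0.5873 0.1973 0.1692] yaw -16.01 row [11.52 39.16  2.93] [0.03 0.08 2.39] F [-0.8 -0.  -2.2] w 0.0251 t 10.7
```

```bash
python3 -m pendant '0.3 1 0 0 0 0;0.9 3 0 0 0 0.2;1.8 6 0 0 0 0.4;2.6 9 0 0 0 0.6;3.5 12 0 0 0 0.8;4.4 15 0 0 0 1;5.3 18 0 0 0 1.2;6.2 21 0 0 0 1.4;7.1 24 0 0 0 1.6;8 27 0 0 0 1.8;8.8 30 0 0 0 2;9.7 33 0.5 0 0 2.2;10.5 36 1 0 0 2.4;11.2 38 2 0 0 2.4;11.5 39 2.6 0 0 2.4;11.5 39.2 2.9 0 0 2.4;11.5 39.2 2.9 0 0 2.4;11.5 39.2 2.9 0 0 2.4';  python3 go.py 0.590 -0.2108 0.08 -18.4
python3 - <<'E'
from h import *
im=grab("top","pics/top2.png"); sc=grab("scene","pics/sc2.png")
A=cv2.resize(im[110:220,290:390],None,fx=4,fy=4,interpolation=cv2.INTER_CUBIC);B=cv2.resize(sc[120:230,160:260],None,fx=4,fy=4,interpolation=cv2.INTER_CUBIC)
cv2.imwrite("pics/c3.png",np.hstack([A,B]))
E
```

```text
clock: 12.5
ee_pos: [0.5904, -0.21, 0.1415]
eef_rot: [-3.101, 0.501, -0.0]
ft_force: [-0.5, 0.5, -0.9]
gripper_width: 0.0248
pos [ 0.5904 -0.21    0.1415] yaw -18.35 row [-0.01  0.09  6.15] [-0.04 -0.    0.05] F [-0.5  0.5 -0.9] w 0.0248 t 12.5
```

View pics/c3.png

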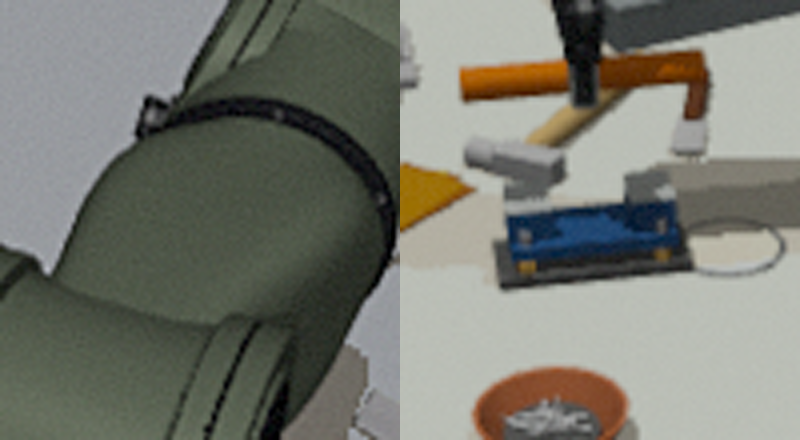

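The rod is level and centred over the block, with its ends at crop (461,85) and about (700,70). Now I lower it gently while watching force.

```bash
python3 -m pendant '0 0.1 2 0 0 0;0 0.1 4 0 0 0;0 0.1 6 0 0 0;0 0.1 7.2 0 0 0;0 0.1 7.8 0 0 0;0 0.1 8.1 0 0 0;0 0.1 8.1 0 0 0;0 0.1 8.1 0 0 0'; python3 -m pendant '0 0 0.1 0 0 0;0 0 0.2 0 0 0;0 0 0.3 0 0 0;0 0 0.4 0 0 0;0 0 0.5 0 0 0;0 0 0.6 0 0 0;0 0 0.7 0 0 0;0 0 0.7 0 0 0'; python3 go.py 0.590 -0.2108 0.0507 -18.4
```

```text
clock: 13.4
ee_pos: [0.5901, -0.2123, 0.061]
eef_rot: [3.101, -0.503, 0.001]
ft_force: [-0.2, -0.3, -1.7]
gripper_width: 0.0249
clock: 14.2
ee_pos: [0.5897, -0.2122, 0.0531]
eef_rot: [-3.101, 0.503, 0.0]
ft_force: [-0.4, 0.5, -1.4]
gripper_width: 0.0252
pos [ 0.5897 -0.2122  0.0531] yaw -18.43 row [-0.02 -0.14  0.24] [-0.01  0.02 -0.03] F [-0.4  0.5 -1.4] w 0.0252 t 14.2
```

```bash
for i in 1 2 3; do python3 -m pendant '0 0 0.05 0 0 0;0 0 0.1 0 0 0;0 0 0.1 0 0 0' | egrep 'pos|force'; done
```

```text
ee_pos: [0.5899, -0.2121, 0.0523]
ft_force: [-0.2, -0.1, -0.1]
ee_pos: [0.5899, -0.2121, 0.0514]
ft_force: [1.5, 2.5, 2.3]
ee_pos: [0.5899, -0.2121, 0.0503]
ft_force: [0.5, 2.7, 3.9]
```

Contact begins at TCP z of about 51.5 mm, with 2 to 4 N of force, so the rod is in the V. Now I let it loose so it settles, and rise.

```bash
python3 -m pendant '0 0 0 0 0 0;0 0 0 0 0 0;0 0 0 0 0 0;0 0 0 0 0 0;0 0 0 0 0 0;0 0 0 0 0 0;0 0 0 0 0 0;0 0 -1 0 0 0;0 0 -3 0 0 0;0 0 -6 0 0 0;0 0 -8 0 0 0;0 0 -9 0 0 0;0 0 -9 0 0 0' 0.7; python3 go.py 0.590 -0.2115 0.1 71.6; python3 -c "
from h import *;print(np.round(observe()['q'],2))
sc=grab('scene'); cv2.imwrite('pics/c4.png',cv2.resize(sc[120:230,160:280],None,fx=5,fy=5,interpolation=cv2.INTER_CUBIC))"
```

```text
clock: 16.4
ee_pos: [0.5902, -0.2124, 0.1415]
eef_rot: [3.101, -0.503, 0.003]
ft_force: [-0.4, -0.7, -0.0]
gripper_width: 0.06
pos [ 0.5902 -0.2124  0.1415] yaw -18.42 row [-0.05 -0.08  4.15] [ 7.000e-02 -8.000e-02 -9.002e+01] F [-0.4 -0.7 -0. ] w 0.06 t 16.4
[ 0.14  0.92  0.34  1.39 -0.35  0.89 -1.31]
```

View pics/c4.png

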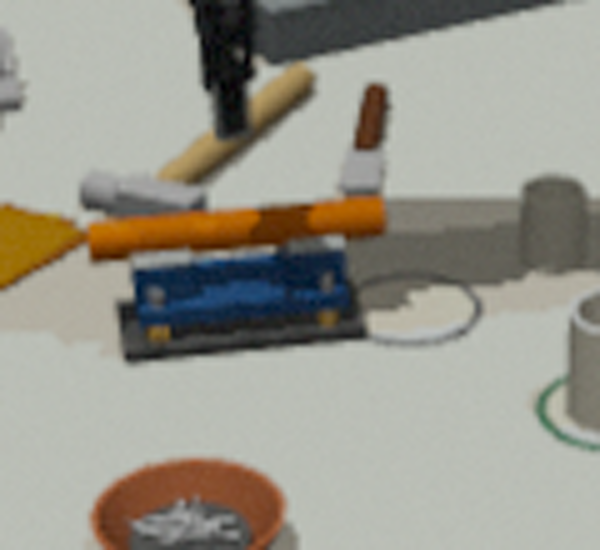

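The rod lies along the V with equal overhang, its ends at crop (90,240) and (385,215). Next I turn the shut fingers 90° so their flat tips press on the rod's crown, independent of sideways error.

```bash
python3 -m pendant '0 0 0 0 0 -8;0 0 0 0 0 -16;0 0 0 0 0 -24;0 0 0 0 0 -32;0 0 0 0 0 -40;0 0 0 0 0 -48;0 0 0 0 0 -56;0 0 0 0 0 -64;0 0 0 0 0 -72;0 0 0 0 0 -80;0 0 0 0 0 -86;0 0 1 0 0 -90;0 0 3 0 0 -90;0 0 4.1 0 0 -90;0 0 4.1 0 0 -90;0 0 4.1 0 0 -90;0 0 4.1 0 0 -90;0 0 4.1 0 0 -90' 0 20; python3 go.py 0.590 -0.2118 0.086 71.6
```

```text
clock: 18.25
ee_pos: [0.59, -0.2123, 0.0999]
eef_rot: [2.548, 1.837, 0.001]
ft_force: [-0.6, 0.5, 0.3]
gripper_width: 0.0002
pos [ 0.59   -0.2123  0.0999] yaw 71.57 row [ 0.04 -0.02  1.39] [ 0.04 -0.   -0.03] F [-0.6  0.5  0.3] w 0.0002 t 18.25
```

```bash
python3 -m pendant '0 0 0.5 0 0 0;0 0 1 0 0 0;0 0 1.3 0 0 0;0 0 1.4 0 0 0;0 0 1.4 0 0 0;0 0 1.4 0 0 0'|egrep 'pos|force'; for i in 1 2 3 4; do python3 -m pendant '0 0 0.05 0 0 0;0 0 0.1 0 0 0;0 0 0.15 0 0 0;0 0 0.15 0 0 0;0 0 0.15 0 0 0' | egrep 'pos|force'; done
```

```text
ee_pos: [0.5899, -0.2122, 0.0854]
ft_force: [1.3, -0.2, 0.2]
ee_pos: [0.5898, -0.2122, 0.0838]
ft_force: [-0.6, 0.9, -0.1]
ee_pos: [0.5898, -0.2122, 0.0824]
ft_force: [-0.9, 0.3, 2.4]
ee_pos: [0.5899, -0.2123, 0.0808]
ft_force: [-0.1, 0.7, 4.1]
ee_pos: [0.5898, -0.2122, 0.0793]
ft_force: [-0.8, -0.2, 6.1]
```

```bash
python3 -m pendant '0 0 0.08 0 0 0;0 0 0.16 0 0 0;0 0 0.25 0 0 0;0 0 0.25 0 0 0;0 0 0.25 0 0 0;0 0 0.25 0 0 0;0 0 0.25 0 0 0;0 0 0.25 0 0 0;0 0 0.25 0 0 0;0 0 0.25 0 0 0' | egrep 'clock|pos|force'
python3 - <<'E'
from h import *
t=grab("top"); sc=grab("scene")
A=cv2.resize(t[120:240,250:370],None,fx=3.3,fy=3.3,interpolation=cv2.INTER_CUBIC);B=cv2.resize(sc[120:240,170:290],None,fx=3.3,fy=3.3,interpolation=cv2.INTER_CUBIC)
cv2.imwrite("pics/c5.png",np.hstack([A,B])); print(observe()["ft_force"],observe()["ee_pos"])
E
```

```text
clock: 21.85
ee_pos: [0.5898, -0.2123, 0.077]
ft_force: [-1.5, 0.6, 8.1]
[-1.52998635  0.93263342  7.60949185] [ 0.58985251 -0.21223591  0.07698376]
```

View pics/c5.png

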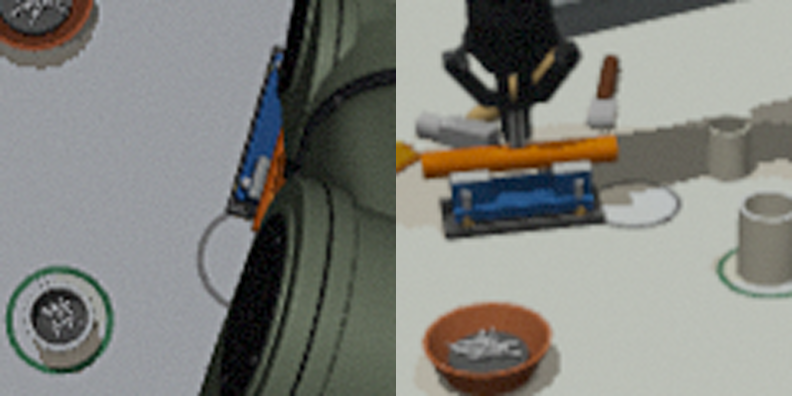

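The fingertips are on the rod's crown, the cradle is about 6 mm down, and the pot is still in the green ring. The force agrees: 8 N plus 2.4 N of rod weight is about 10 N. I'm handing in now.

```bash
python3 -c "
from bench import env
print(env.close_job())"; python3 go.py 0.59 -0.212 0.077 71.6
```

```text
the job is handed in; nothing more can be done
None
the job is handed in; nothing more can be done
```

I handed the job in at about 22 s, with the pot parked and the rod held pressed in the V-block. No verdict came back.

- **Pot:** I gripped it low, slid it flat along the table into the green ring and let go. The pictures show it upright, about 3 mm from the ring's centre (the limit is 12 mm).
- **Rod:** I laid it in the V and made contact at only 2–4 N. I then let it loose so it settled on both faces, with about equal overhang at each end. I did not measure the load on each face separately.
- **Pressing:** The shut fingertips, turned a quarter turn, are pressing on the top of the rod at about 8 N. With the rod's weight that is about 10 N. The tips had gone down about 6 mm after touching the rod. Both figures fit the cradle being about half way down.

**Checks that disagreed:**
- When I gripped the rod, the hand was pulled about 4 mm sideways at about 23 N, so my estimate of the rod's position was off by that much. It sprang back on lifting.
- The scene camera put the blue block about 12 mm from where the top camera did, probably because it also saw the block's side wall. I used the top camera's figure, and the contact with the V bore it out.

I saw no bystander disturbed in the pictures, but I did not measure them.

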